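# Hold the beam guard's sprung gate wide open

### The arm

A 6-joint arm with a two-finger parallel gripper is mounted at the origin on a cart in front of the work surface, level with it; the furniture and walls round the work are solid. World frame = base frame: x ahead of the robot, y to its left, z up, the work surface at z = 0. Lengths are in m, angles in rad, forces in N, time in s.
With the tool pointing down it reaches from about 0.35 to 0.975 m from the base axis. Payload 4.9 kg.
Tool frame: the origin (TCP) lies midway between the tips of the shut fingers; the grasp point (between the pads) lies 19 mm behind it; z points along the fingers, y is the line along which they close (so a half turn about z gives the same grasp; the last joint's range is limited). The gripper opens to 85 mm and grips with 20 to 120 N. Pads are 22 mm wide; open, the fingers measure 114 mm over their backs; the gripper's body (76 mm by 85 mm) begins 54 mm behind the grasp point. The pads swing forward as they close: fully open they stand 13 mm farther back than shut.
Start: joints at [-1.439, 0.053, 1.613, -0, 1.476, -0.119], TCP at [0.155, -0.605, 0.231] pointing down, gripper open.
Joint ranges: [-3.01, 3.01], [-1.01, 2.22], [0.06, 2.58], [-1.02, 4.17], [0.09, 2.62], [-3.14, 3.14]. Speed limits (rad/s): [2.57, 2.57, 3.14, 3.14, 3.14, 3.14].

### API

Orientations are given as a rotation vector (axis times angle).
In Python, from station import ctrl gives the robot as it stands. The module is installed in compiled form; this text tells all that it offers.
- The arm moves only by the shell command python3 -m handwheel 'ROWS' [OPENING] [FORCE]. ROWS is JSON, a list of rows, each a list of 2 entries, a list of its own where there are three numbers: the shift along the tool's x, y, z in cm, then the turn, a rotation vector about the tool's x, y, z in rad. In form: [[[tx, ty, tz], [ax, ay, az]], ...]. A call has 1 to 5 rows; each row is the pose to reach, as a shift and turn from the pose commanded when the call began, along the tool's axes at that moment; what a row does not reach only later rows make up. A row lasts 1/8 s, in which the tool goes at most 62.5 mm and 10.7 degrees, less where a joint would pass 70% of its speed; a pose out of reach is approached as far as the arm can. A call with a gripper value outside its range is refused whole. OPENING is the gripper's target within -1 to 1 (shut at 1, half-way at 0, fully open at -1), set as the call begins (- or left out, the last holds). The fingers move at their own pace and stop on an object; FORCE is the grip in N (left out, the last holds). Time passes only in rows, so rows that repeat a pose let the fingers close. It gives the time, the measured TCP pose, the force, the opening and the grip force at its end, in the units of the state.
- ctrl.get_obs(): the state, without advancing time (a new reading comes with each control period).
- ctrl.get_image(name): name is "scene" or "top" or "wrist"; returns the picture (384x512x3 uint8, blue, green, red); there is no depth.
- ctrl.calibration(name): a dict with "fx", "fy", "cx", "cy" (pixels), "R" (3x3) and "t" (3): a world point X has camera coordinates R X + t. Camera axes: x right, y down, z forward; pixel columns grow to the right and rows downward; lengths in m; the calibration is good to about 2 mm. The wrist camera is an equidistant fisheye: a pixel r from the principal point sees the ray r / f radians off the axis. A picture is of the moment at which its call begins: read the wrist's pose just before it. calibration takes no time and is no camera call; for the wrist camera it gives the pose at the moment of the call.
- ctrl.finish_job(): hands the job in; it is judged then, once.
Trained networks look in the newest picture that a camera, given by its name, has taken for a name from the list of things; names that differ only in an ending like _2 or _b are one class to them, and where a whole thing is asked for, a point or a joint stands for the part that bears it (a point fixed in the world has none). Each returns a list of dicts, best first, with "score" (0 to 1); they miss things now and then, are a little off and sometimes report something else, mostly with a low value. They report only what shows in the picture. A call takes as long as a camera call.
- ctrl.look_for(camera, query): "position" ([column, row] in pixels, amid what is visible of it).
- ctrl.landmark_of(camera, query): "position" ([column, row] in pixels: a listed point, or the origin of a listed thing).
The state is a dict: "t": time; "q": joint angles; "dq": joint speeds; "effort": joint torques, N m; "tool_pos": TCP position; "tool_rot": TCP orientation; "contact_force": force on the tool from outside, world axes, zero at the start; "wrist_torque": the same for the moment, N m; "opening": finger opening in m; "grip_force": force on a finger pad.
Only numpy, scipy, OpenCV 4.12 (cv2) and the standard library are available. Lean on these libraries where they do the work, as an engineer would, in place of code of your own. Each camera call takes 0.05 s, during which the arm holds its last target. There are 200 camera calls.

### The job

A colleague needs both hands inside the low beam guard to get at the filter cube, and its access gate is sprung shut. Squeeze the two plates of the spring clip beside the gate so that the hasp pops up, then squeeze the two buttons of the grip on top of the gate to draw its bolt and, still squeezing, swing the gate towards you past the check that catches it half-way. Finish while holding the gate wide open by its grip, at about a right angle to the front of the guard, with the buttons still squeezed; leave everything else on the table where it is.

Things in the scene. Friction and masses are not known exactly. Their poses are not given: they have to be found in the camera images.
- guard: Low open-topped beam guard, black panels 105 mm tall on an aluminium base plate 125 x 286 x 8 mm, fixed. Origin: on the table under the gate's hinge axis, left end of the front. x points into the guard (away from the robot), y left along the front, z up. Front in the plane x = 0: the gate (y = -12 to -160 mm), then a fixed panel (y = -168 to -258 mm) carrying the spring clip and the hasp.
- gate (a joint): Opening angle of the gate (rad): 0 shut, 1.57 square to the front, stop at 1.75. From above it turns clockwise as it opens, its free end coming towards the robot; a spring pulls it shut all the way (0.05 Nm shut, 0.3 Nm wide open). At about 0.75 to 1.0 rad a ball under the gate rides over the check (about 7 N more at the grip), which by itself would hold the gate only half open.
- gate_hinge (a point): Point on the gate's vertical hinge axis, 139 mm above the table.
- gate_check (a point): Top of the gate check, a sprung steel dome 12 mm wide in the 8 mm high foot of the base plate that reaches 90 mm forward of the guard's front near the hinge.
- clip_pinch (a point): Middle between the two upright steel plates of the spring clip, 171 mm above the table, at (0, -205, 171) mm in the guard's frame. The plates are 26 mm wide along the guard's y, lean apart like a V and rise to 185 mm; over their outsides 40 mm here, 49 mm at the top. Pinch them together along the guard's x, about 7 mm a side (6 N): teeth below let go of the hasp. They spring back.
- clip_front: The clip plate on the robot's side. Origin: its pivot, 9.5 mm in front of the panel's middle, 145 mm above the table.
- clip_back: The clip plate on the far side. Origin: its pivot, 9.5 mm behind the panel's middle, 145 mm above the table. Both plates are geared to move together.
- hasp (a joint): Angle of the hasp (rad), a 100 mm steel arm along the top of the fixed panel, passing under the clip, whose fork sits over a stud on the gate's free end: 0 down (gate locked), 0.36 fully up. It springs up by itself when the clip is squeezed, and stays up; its tip then stands about 155 mm above the table, over the gate's free end.
- grip_pinch (a point): Middle of the grip on top of the gate, 139 mm above the table, 112 mm from the hinge axis; moves with the gate. An upright block 24 mm across the gate, 34 mm along it, top at 159 mm, on the gate's top rail (106 mm). A button (17 mm along the gate, 26 mm high, centred here) stands out 6 mm from either face: 36 mm over the buttons. Pinch across the gate.
- grip_front: The grip's button on the outer face (robot's side when shut). Origin: at the middle of the grip block when out; turns with the gate. Its x axis runs across the gate, towards the inside of the guard when shut.
- grip_back: The grip's button on the inner face. Origin: at the middle of the grip block when out. The buttons are geared together; each springs back with about 2 N out and 6 N flush, and the bolt with them.
- bolt (a joint): Travel of the gate's bolt (m): 0 shot into the keeper on the fixed panel, 0.0144 fully drawn with both buttons flush; it clears the keeper above 0.009 and springs back when the buttons are let go.
- tray: Shallow instrument tray, 196 x 276 x 17 mm, bystander. Origin: centre of its underside. Right beside it (towards -y) stands a fixed microscope, 444 mm tall, over about x = 0.36 to 0.80 m, y = -0.58 to -0.34 m: pass round the front of it, drawn in.
- objective: Microscope objective 32 mm wide, 52 mm tall, standing in the tray, bystander.
- forceps: Tweezers 118 mm long lying in the tray, bystander.
- ring_adapter: Black adapter ring 36 mm wide, 14 mm high, in the tray, bystander.
- canister: Canister with black lid, 42 mm wide, 56 mm tall, in the tray, bystander.
- dish: Culture dish 59 mm wide, 15 mm high, on the table in front of the guard's fixed panel, bystander.
- tissue: Lens tissue booklet 75 x 100 x 9 mm on the table, bystander.
- spray: Lens spray bottle 35 mm wide, 111 mm tall, standing behind the tray, bystander.

How it is judged:
On the way, in this order (a step that is already met when the one before it is completed fails the run):
1. the clip's two plates are squeezed between the fingers and the hasp has popped up, the gate still shut (value of joint hasp above 0.25 rad and contact force between the fingers and clip_front above 1 N and contact force between the fingers and clip_back above 1 N and value of joint gate below 0.1 rad), for 0.1 s.
2. the grip's two buttons are squeezed between the fingers and the bolt is drawn, the gate still shut (value of joint bolt above 0.011 m and contact force between the fingers and grip_front above 1 N and contact force between the fingers and grip_back above 1 N and value of joint gate below 0.1 rad), for 0.1 s.
3. the gate has been swung past its check (value of joint gate above 1.1 rad), for 0.1 s.
At the end, for the whole second after the job is handed in: The gate stands still, open by at least 1.3 rad (75 degrees), held there against its closing spring by the robot, whose fingers still squeeze both buttons of the grip (over 1 N each, bolt drawn by at least 9 mm); the hasp is up (value of joint gate above 1.3 rad and velocity of joint gate between -0.1 and 0.1 rad/s and value of joint hasp above 0.25 rad and value of joint bolt above 0.009 m and contact force between the fingers and grip_front above 1 N and contact force between the fingers and grip_back above 1 N); the arm keeps its last pose, push and grip.
It fails at once if a thing standing round the guard or in the tray is shifted by more than 3 cm (distance of any of tray, objective, forceps, ring_adapter, canister, dish, tissue, spray from where it was at the start of the episode above 0.03 m).
It also fails if it takes over 58 s, if anything falls off the work surface, if the arm or the gripper's body presses on something with over 40 N, if the wrist force passes 120 N, or if a joint passes its speed limit or range.

## Working session

There is one attempt and no reset: what is moved stays moved. The work goes in short steps, Python scripts to look and compute and a shell command to move; the robot and the scene stay as the last step left them, time stands still between calls to the robot, and variables do not carry over. Pictures are saved under pics/ and viewed, at most 10 in all, crops included, and the job is handed in when it is done.

```bash
mkdir -p pics
cat > h.py <<'E'
import numpy as np, cv2, json
from scipy.spatial.transform import Rotation as Rn
from scipy.optimize import least_squares
from station import ctrl
def proj(c,X):
    p=np.array(c["R"])@np.array(X)+np.array(c["t"]); return np.array([c["fx"]*p[0]/p[2]+c["cx"],c["fy"]*p[1]/p[2]+c["cy"]])
def projw(c,X):
    p=np.array(c["R"])@np.array(X)+np.array(c["t"]); r=np.hypot(p[0],p[1]); th=np.arctan2(r,p[2])
    return np.array([c["fx"]*th*p[0]/r+c["cx"],c["fy"]*th*p[1]/r+c["cy"]])
E
python3 - <<'E'
from h import *
o=ctrl.get_obs(); print(o)
pts=["gate_hinge","gate_check","clip_pinch","clip_front","clip_back","grip_pinch","guard","tray","dish","tissue"]
D={}
for n in ("scene","top"):
    im=ctrl.get_image(n); cv2.imwrite(f"pics/{n}0.png",im)
    for p in pts:
        r=ctrl.landmark_of(n,p); 
        if r: D[n+":"+p]=[list(map(float,r[0]["position"])),float(r[0]["score"])]
        print(n,p,[(np.round(x["position"],1),round(x["score"],2)) for x in r[:2]])
json.dump(D,open("d.json","w"))
off={"gate_hinge":(0,0,.139),"clip_pinch":(0,-.205,.171),"clip_front":(-.0095,-.205,.145),"clip_back":(.0095,-.205,.145),"grip_pinch":(0,-.112,.139),"guard":(0,0,0)}
C={n:ctrl.calibration(n) for n in("scene","top")}
def W(v,l): 
    c,s=np.cos(v[2]),np.sin(v[2]); return [v[0]+c*l[0]-s*l[1],v[1]+s*l[0]+c*l[1],l[2]]
items=[(k.split(":")[0],off[k.split(":")[1]],np.array(x[0])) for k,x in D.items() if k.split(":")[1] in off and x[1]>.3]
f=lambda v:np.concatenate([proj(C[n],W(v,l))-p for n,l,p in items])
for y0 in(-.5,0,.5):
    s=least_squares(f,[.6,.1,y0],loss="soft_l1",f_scale=2); print(s.x,s.cost); 
print(f(s.x).reshape(-1,2).round(1).tolist())
E
```

```text
{'t': 0.0, 'q': array([-1.43895979e+00,  5.33539522e-02,  1.61429995e+00, -8.60103142e-06,
        1.47600334e+00, -1.18995823e-01]), 'dq': array([ 0.00075533, -0.00127744, -0.00189728, -0.00093077,  0.0001067 ,
       -0.00168309]), 'effort': array([ 1.38169071e-03, -3.93682766e+01, -3.70176923e+01,  1.68891290e-05,
        6.93491864e-03,  3.23711149e-06]), 'tool_pos': array([ 0.15504909, -0.60481541,  0.23006127]), 'tool_rot': array([-3.11486919e+00, -3.92717499e-01,  3.42470934e-05]), 'contact_force': array([0.7197328 , 0.03877123, 0.47858723]), 'wrist_torque': array([-0.03537545,  0.02402553,  0.01739043]), 'grip_force': 0.0, 'opening': 0.08572092581308426}
scene gate_hinge [(array([188. , 253.5]), 0.82)]
scene gate_check [(array([226.8, 285. ]), 0.64)]
scene clip_pinch [(array([250.5, 192.7]), 0.65), (array([268.9, 177. ]), 0.29)]
scene clip_front [(array([253.6, 208. ]), 0.53), (array([317.5, 180.2]), 0.3)]
scene clip_back [(array([249.9, 197.5]), 0.46)]
scene grip_pinch [(array([223.7, 224.7]), 0.84)]
scene guard [(array([196.4, 287. ]), 0.62)]
scene tray [(array([313.8, 177.
[... 297 characters left out ...]
inch [(array([215.9, 196.2]), 0.88)]
top clip_front [(array([218.8, 204.8]), 0.62)]
top clip_back [(array([217.3, 198.1]), 0.61), (array([163.3, 221. ]), 0.46)]
top grip_pinch [(array([177.3, 196.5]), 0.88)]
top guard [(array([150.1, 200. ]), 0.7)]
top tray [(array([330.1, 212.8]), 0.64), (array([153., 202.]), 0.16)]
top dish [(array([217.2, 224.1]), 0.7)]
top tissue []
[ 0.52247109  0.31252162 -0.12333845] 21.205651514274237
[ 0.52247109  0.31252162 -0.12333846] 21.205651514274365
[ 0.5224711   0.31252162 -0.12333847] 21.205651514274848
[[0.1, -1.5], [0.4, 1.4], [0.4, -4.7], [-1.4, 2.1], [0.7, -0.8], [-0.4, -1.7], [0.0, 0.7], [-0.6, 2.2], [-2.8, -0.7], [-0.3, -1.8], [1.3, 0.3], [-0.4, 1.2]]
```

View pictures.

View pics/scene0.png

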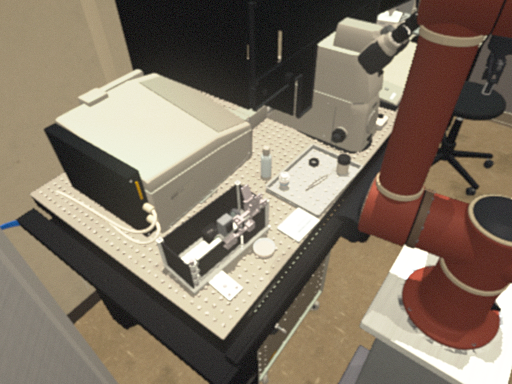

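View pics/top0.png

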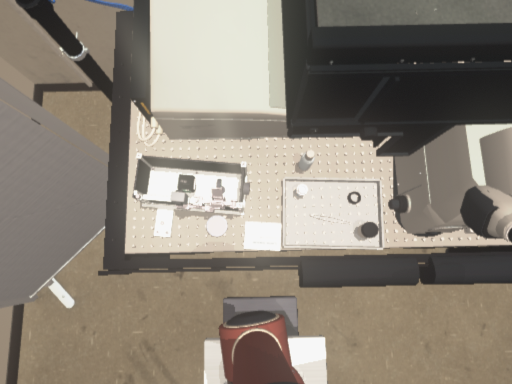

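```bash
cat >> h.py <<'E'
def rel(o,pos,yaw,obs=None):
    "row taking commanded pose o=(pos,rot) to tool-down pose with tool y at angle yaw"
    R0=Rn.from_rotvec(o[1]); a=(yaw+np.pi/2)
    R1=Rn.from_matrix(np.array([[np.cos(a),np.cos(yaw),0],[np.sin(a),np.sin(yaw),0],[0,0,-1.]]))
    return (R0.inv().apply(np.array(pos)-o[0])*100).round(2).tolist(),(R0.inv()*R1).as_rotvec().round(3).tolist()
E
python3 - <<'E'
from h import *
o=([.155,-.605,.231],[-3.11487,-.3927,0])
r=.37
for p in [(.12,-.40,.26),(.27,-.26,.27),(.36,-.1,.28),(.38,.1,.28),(.497,.109,.28)]:
    q1=np.arctan2(p[1],p[0]); print(p,round(np.hypot(p[0],p[1]),3),rel(o,p,q1 if p[1]<.1 else -.123))
print(rel(o,[.155,-.605,.231],-1.32))
E
```

```text
(0.12, -0.4, 0.26) 0.418 ([1.7, -20.73, -2.86], [-0.002, -0.0, -0.041])
(0.27, -0.26, 0.27) 0.375 ([19.7, -30.57, -3.83], [-0.002, -0.001, -0.553])
(0.36, -0.1, 0.28) 0.374 ([32.39, -43.84, -4.8], [-0.002, -0.001, -1.049])
(0.38, 0.1, 0.28) 0.393 ([39.3, -62.72, -4.76], [-0.002, -0.001, -1.197])
(0.497, 0.109, 0.28) 0.509 ([50.85, -60.69, -4.76], [-0.002, -0.001, -1.197])
([0.0, 0.0, 0.0], [-0.002, -0.0, 0.0])
```

```bash
python3 -m handwheel '[[[0.4,-5.2,-0.8],[0,0,0]],[[0.9,-10.4,-1.5],[0,0,0]],[[1.3,-15.6,-2.2],[0,0,0]],[[1.7,-20.7,-2.9],[0,0,0]]]' -1 30
python3 -m handwheel '[[[5,-2.8,-0.3],[0,0,0]],[[9.6,-5.4,-0.5],[0,0,0]],[[14,-7.8,-0.8],[0,0,0]],[[18,-10,-1],[0,0,0]],[[18,-10,-1],[0,0,0]]]'
```

```text
t: 1.6
tool_pos: [0.12, -0.3991, 0.2605]
tool_rot: [3.117, 0.393, -0.0]
contact_force: [0.5, 0.5, 1.1]
opening: 0.0853
grip_force: 0.0
t: 2.22
tool_pos: [0.2713, -0.2575, 0.2708]
tool_rot: [3.115, 0.402, 0.001]
contact_force: [-0.7, 0.9, 0.3]
opening: 0.0852
grip_force: 0.0
```

```bash
python3 -m handwheel '[[[4.2,-4.4,-0.3],[0,0,-0.17]],[[8.5,-8.8,-0.6],[0,0,-0.34]],[[12.7,-13.2,-1],[0,0,-0.51]],[[12.7,-13.2,-1],[0,0,-0.65]],[[12.7,-13.2,-1],[0,0,-0.65]]]'
python3 - <<'E'
from h import *
o=ctrl.get_obs(); o=(o["tool_pos"],o["tool_rot"])
for p in [(.39,.05,.30),(.497,.109,.28)]: print(o,rel(o,p,-.123))
E
```

```text
t: 2.85
tool_pos: [0.36, -0.0999, 0.2803]
tool_rot: [2.829, 1.366, -0.001]
contact_force: [0.3, 0.4, -0.3]
opening: 0.0851
grip_force: 0.0
(array([ 0.36000913, -0.09993348,  0.28027856]), array([ 2.82868571e+00,  1.36616419e+00, -7.44367136e-04])) ([13.61, -6.97, -1.98], [-0.0, 0.001, -0.548])
(array([ 0.36000913, -0.09993348,  0.28027856]), array([ 2.82868571e+00,  1.36616419e+00, -7.44367136e-04])) ([24.88, -2.26, 0.01], [-0.0, 0.001, -0.548])
```

```bash
python3 -m handwheel '[[[5,-1,-0.5],[0,0,-0.17]],[[10,-1.5,-1],[0,0,-0.34]],[[15,-2,-1],[0,0,-0.5]],[[20,-2.3,-0.5],[0,0,-0.548]],[[24.9,-2.3,0],[0,0,-0.548]]]'
python3 -m handwheel '[[[0,0,0],[0,0,0]],[[0,0,0],[0,0,0]]]'
cat > meas.py <<'E'
from h import *
import sys
C={n:ctrl.calibration(n) for n in("scene","top")}
off={"gate_hinge":(0,0,.139),"clip_pinch":(0,-.205,.171),"clip_front":(-.0095,-.205,.145),"clip_back":(.0095,-.205,.145),"grip_pinch":(0,-.112,.139)}
D=json.load(open("d.json"))
L=[("wrist",p) for p in off]
c=ctrl.calibration("wrist"); C["wrist"]=c
im=ctrl.get_image("wrist"); cv2.imwrite("pics/w%s.png"%sys.argv[1],im)
items=[]
for n,p in L:
    r=ctrl.landmark_of(n,p); print(p,[(np.round(x["position"],1).tolist(),round(float(x["score"]),2)) for x in r[:2]])
    if r and r[0]["score"]>.3: items.append((n,p,off[p],np.array(r[0]["position"]),2.))
for k,x in D.items():
    n,p=k.split(":")
    if p in off and x[1]>.3: items.append((n,p,off[p],np.array(x[0]),1.))
def W(v,l): 
    c,s=np.cos(v[2]),np.sin(v[2]); return [v[0]+c*l[0]-s*l[1],v[1]+s*l[0]+c*l[1],l[2]]
f=lambda v:np.concatenate([w*((projw if n=="wrist" else proj)(C[n],W(v,l))-p) for n,_,l,p,w in items])
s=least_squares(f,[.522,.3125,-.123],loss="soft_l1",f_scale=2); print(s.x.round(4),s.cost)
for it,e in zip(items,f(s.x).reshape(-1,2).round(1).tolist()): print(it[0],it[1],e)
for p in off: print(p,np.round(W(s.x,off[p]),4))
o=ctrl.get_obs(); print(o["tool_pos"],o["tool_rot"])
E
python3 meas.py 1
```

```text
t: 3.48
tool_pos: [0.4979, 0.109, 0.2802]
tool_rot: [2.358, 2.075, 0.0]
contact_force: [0.6, -1.0, 0.2]
opening: 0.0853
grip_force: 0.0
t: 3.72
tool_pos: [0.4967, 0.108, 0.28]
tool_rot: [-2.357, -2.077, 0.002]
contact_force: [0.1, -0.0, 0.3]
opening: 0.0854
grip_force: 0.0
gate_hinge [([250.3, 83.7], 0.32)]
clip_pinch [([248.7, 188.4], 0.96)]
clip_front [([245.4, 179.9], 0.87)]
clip_back [([249.9, 11.9], 0.72), ([263.2, 181.4], 0.64)]
grip_pinch [([253.9, 84.6], 0.75)]
[ 0.5219  0.313  -0.1294] 1201.76640578348
wrist gate_hinge [1.1, -222.5]
wrist clip_pinch [2.3, 0.9]
wrist clip_front [-10.2, 0.9]
wrist clip_back [20.0, 337.1]
wrist grip_pinch [-7.0, -2.9]
scene gate_hinge [0.1, -1.2]
scene clip_pinch [0.9, 1.9]
scene clip_front [0.8, -4.2]
scene clip_back [-1.0, 2.6]
scene grip_pinch [0.9, -0.4]
top gate_hinge [-0.2, 0.9]
top clip_pinch [-0.9, 3.0]
top clip_front [-3.1, 0.1]
top clip_back [-0.6, -1.0]
top grip_pinch [1.1, 0.8]
gate_hinge [0.5219 0.313  0.139 ]
clip_pinch [0.4954 0.1097 0.171 ]
clip_front [0.486 0.111 0.145]
clip_back [0.5048 0.1085 0.145 ]
grip_pinch [0.5074 0.2019 0.139 ]
[0.4964986  0.10885923 0.28078292] [2.35404725e+00 2.07940760e+00 1.15602216e-03]
```

View pics/w1.png

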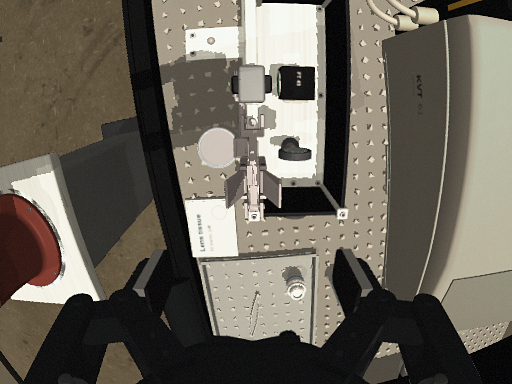

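Run:
```python
import cv2
im=cv2.imread("pics/w1.png")[60:230,190:310]; cv2.imwrite("pics/w1c.png",cv2.resize(im,None,fx=3.5,fy=3.5,interpolation=cv2.INTER_CUBIC))
```

```text
(no output)
```

View pics/w1c.png

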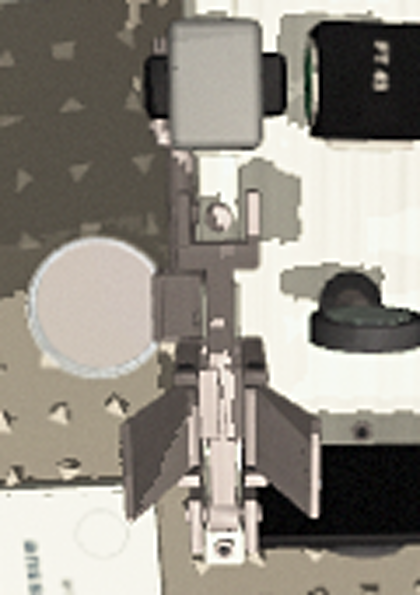

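Run:
```python
from h import *
c=ctrl.calibration("wrist")
def bp(px,z):
    d=(np.array(px)-[c["cx"],c["cy"]])/[c["fx"],c["fy"]]; th=np.hypot(*d)
    v=np.array([*(d/th*np.sin(th)),np.cos(th)]); R=np.array(c["R"]); C=-R.T@np.array(c["t"]); w=R.T@v
    return C+w*(z-C[2])/w[2]
a=bp((253.6,193.7),.185); b=bp((252.1,83.7),.159); g=bp((252.,83.),.139)
print(a,b,g, "yaw",-np.arctan2((b-a)[0],(b-a)[1]),np.hypot(*(b-a)[:2]))
for x in((225.7,194),(281.4,194)): print(bp(x,.185))
o=ctrl.get_obs(); o=(o["tool_pos"],o["tool_rot"]); print(o)
for z in (.2,.158): print(rel(o,[*a[:2],z],-.123))
```

```text
[0.49864926 0.11030537 0.185     ] [0.50871338 0.20157027 0.159     ] [0.50878569 0.20292453 0.139     ] yaw -0.10982997656598757 0.09181813553641029
[0.47514874 0.11295528 0.185     ]
[0.52202073 0.10712229 0.185     ]
(array([0.4964986 , 0.10885923, 0.28078292]), array([2.35404725e+00, 2.07940760e+00, 1.15602216e-03]))
([0.17, 0.19, 8.08], [0.001, -0.0, -0.001])
([0.17, 0.18, 12.28], [0.001, -0.0, -0.001])
```

```bash
python3 -m handwheel '[[[0.15,0.15,3],[0,0,0]],[[0.15,0.15,6],[0,0,0]],[[0.15,0.15,9],[0,0,0]],[[0.15,0.15,11],[0,0,0]],[[0.15,0.15,12.7],[0,0,0]]]' -1 25
python3 -m handwheel '[[[0,0,0],[0,0,0]],[[0,0,0],[0,0,0]],[[0,0,0],[0,0,0]],[[0,0,0],[0,0,0]]]' 0.15
```

```text
t: 4.65
tool_pos: [0.4984, 0.1109, 0.1527]
tool_rot: [2.353, 2.081, 0.001]
contact_force: [-0.1, 0.1, 0.3]
opening: 0.0855
grip_force: 0.0
t: 5.15
tool_pos: [0.4978, 0.1114, 0.1547]
tool_rot: [-2.351, -2.081, 0.001]
contact_force: [-5.8, 0.5, 4.0]
opening: 0.0366
grip_force: 3.2
```

```bash
python3 -m handwheel '[[[0,-0.1,0],[0,0,0]],[[0,-0.1,0],[0,0,0]],[[0,-0.1,0],[0,0,0]],[[0,-0.1,0],[0,0,0]],[[0,-0.1,0],[0,0,0]]]' 0.6 25
cat > q.py <<'E'
from h import *
import sys
ctrl.get_image(sys.argv[1]) if sys.argv[1]!="wrist" else 0
cv2.imwrite("pics/%s.png"%sys.argv[2],ctrl.get_image(sys.argv[1]))
E
python3 q.py wrist w2
```

```text
t: 5.78
tool_pos: [0.4975, 0.1115, 0.1552]
tool_rot: [-2.352, -2.083, -0.001]
contact_force: [-5.7, 1.3, 5.7]
opening: 0.0221
grip_force: 27.2
```

View pics/w2.png

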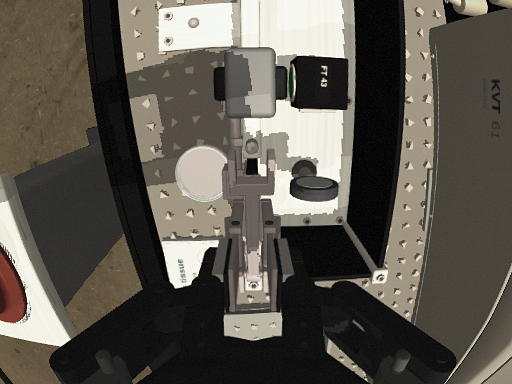

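```bash
python3 -m handwheel '[[[0,0.1,0],[0,0,0]],[[0,0.1,0],[0,0,0]],[[0,0.1,0],[0,0,0]],[[0,0.1,-2.5],[0,0,0]],[[0,0.1,-6],[0,0,0]]]' -1 25
python3 -m handwheel '[[[3,0,-2],[0,0,0]],[[6,0,-4],[0,0,0]],[[9,0,-5],[0,0,0]],[[9,0,-5],[0,0,0]],[[9,0,-5],[0,0,0]]]' 
python3 meas.py 3
```

```text
t: 6.45
tool_pos: [0.4979, 0.1108, 0.213]
tool_rot: [-2.352, -2.081, 0.002]
contact_force: [0.1, 0.0, 0.1]
opening: 0.0855
grip_force: 0.0
t: 7.08
tool_pos: [0.5092, 0.1999, 0.2629]
tool_rot: [2.353, 2.082, -0.001]
contact_force: [0.8, 0.6, -0.7]
opening: 0.0857
grip_force: 0.0
gate_hinge [([247.5, 62.3], 0.56)]
clip_pinch [([251.6, 284.2], 0.78), ([214.6, 210.4], 0.32)]
clip_front [([241.8, 271.4], 0.94), ([260.4, 270.9], 0.67)]
clip_back [([262.6, 273.1], 0.66)]
grip_pinch [([253.1, 185.7], 0.74)]
[ 0.52    0.312  -0.1056] 45.836515832469
wrist gate_hinge [1.4, 0.2]
wrist clip_pinch [0.9, 4.8]
wrist clip_front [2.4, 0.8]
wrist clip_back [-2.8, -3.1]
wrist grip_pinch [-5.3, -1.8]
scene gate_hinge [1.0, -1.2]
scene clip_pinch [0.3, 1.0]
scene clip_front [0.3, -5.2]
scene clip_back [-1.6, 1.7]
scene grip_pinch [1.0, -0.9]
top gate_hinge [0.2, 1.6]
top clip_pinch [-0.2, 1.7]
top clip_front [-2.3, -1.2]
top clip_back [-0.0, -2.3]
top grip_pinch [1.7, 0.4]
gate_hinge [0.52  0.312 0.139]
clip_pinch [0.4984 0.1081 0.171 ]
clip_front [0.489  0.1091 0.145 ]
clip_back [0.5079 0.1071 0.145 ]
grip_pinch [0.5082 0.2006 0.139 ]
[0.50914562 0.19972735 0.2629396 ] [-2.35357430e+00 -2.08060479e+00  8.19740044e-04]
```

View pics/w3.png

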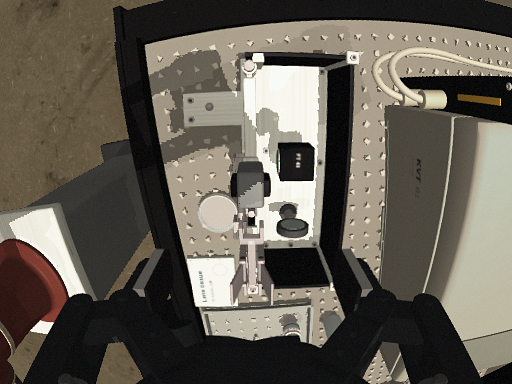

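```bash
python3 -m handwheel '[[[0.1,-0.05,3.5],[0,0,0]],[[0.1,-0.05,7],[0,0,0]],[[0.1,-0.05,10],[0,0,0]],[[0.1,-0.05,12.5],[0,0,0]],[[0.1,-0.05,14],[0,0,0]]]' -1 25
python3 -m handwheel '[[[0,0,0],[0,0,0]],[[0,0,0],[0,0,0]],[[0,0,0],[0,0,0]],[[0,0,0],[0,0,0]]]' 0.2
```

```text
t: 8.0
tool_pos: [0.5081, 0.2009, 0.1216]
tool_rot: [-2.352, -2.081, 0.003]
contact_force: [0.3, 0.7, 1.2]
opening: 0.0857
grip_force: 0.0
t: 8.5
tool_pos: [0.5087, 0.2018, 0.1245]
tool_rot: [-2.352, -2.082, -0.0]
contact_force: [-5.2, 0.6, 4.1]
opening: 0.0342
grip_force: 3.1
```

```bash
python3 -m handwheel '[[[0,-0.1,0],[0,0,0]],[[0,-0.1,0],[0,0,0]],[[0,-0.1,0],[0,0,0]],[[0,-0.1,0],[0,0,0]],[[0,-0.1,0],[0,0,0]]]' 1 40
python3 - <<'E'
from h import *
o=ctrl.get_obs(); print(o["tool_pos"],o["contact_force"],o["opening"],o["grip_force"])
# plan: gate swing in tool frame at start (tool y = gate x); hinge from measured tool
y=-.1227; h=np.array([.521,.3125]); p0=np.array([.5085,.2015]); d=p0-h
ex=np.array([np.cos(y+np.pi/2),np.sin(y+np.pi/2)]); ey=np.array([np.cos(y),np.sin(y)])
for t in np.arange(.1,1.61,.1):
    c,s=np.cos(-t),np.sin(-t); p=h+np.array([c*d[0]-s*d[1],s*d[0]+c*d[1]]); print(round(t,2),p.round(4),((p-p0)@ex*100).round(2),((p-p0)@ey*100).round(2))
E
```

```text
t: 9.12
tool_pos: [0.5081, 0.2018, 0.1247]
tool_rot: [2.351, 2.083, 0.001]
contact_force: [-6.4, 0.7, 7.1]
opening: 0.0237
grip_force: 39.0
[0.50806911 0.20184375 0.12468169] [-6.36775089  0.74541397  7.06411329] 0.023684783643717833 38.99042956531048
0.1 [0.4975 0.2033] 0.04 -1.12
0.2 [0.4867 0.2062] 0.2 -2.22
0.3 [0.4763 0.2102] 0.46 -3.31
0.4 [0.4663 0.2151] 0.84 -4.36
0.5 [0.4568 0.2211] 1.31 -5.37
0.6 [0.448  0.2279] 1.88 -6.33
0.7 [0.4399 0.2357] 2.55 -7.22
0.8 [0.4327 0.2441] 3.3 -8.05
0.9 [0.4263 0.2533] 4.13 -8.79
1.0 [0.4208 0.263 ] 5.04 -9.45
1.1 [0.4164 0.2733] 6.0 -10.02
1.2 [0.413  0.2839] 7.01 -10.49
1.3 [0.4107 0.2949] 8.07 -10.85
1.4 [0.4095 0.306 ] 9.15 -11.1
1.5 [0.4094 0.3171] 10.26 -11.25
1.6 [0.4104 0.3282] 11.38 -11.29
```

```bash
python3 -m handwheel '[[[0,0,0],[0,0,0]],[[0.01,-0.45,0],[0,0,0.04]],[[0.03,-0.9,0],[0,0,0.08]],[[0.07,-1.34,0],[0,0,0.12]],[[0.13,-1.78,0],[0,0,0.16]]]' 1 40
python3 -m handwheel '[[[0.01,-0.56,0],[0,0,0.05]],[[0.04,-1.12,0],[0,0,0.1]],[[0.11,-1.68,0],[0,0,0.15]],[[0.2,-2.22,0],[0,0,0.2]],[[0.2,-2.22,0],[0,0,0.2]]]'
cat > s.py <<'E'
from h import *
o=ctrl.get_obs(); p=o["tool_pos"]; h=np.array([.521,.3125]); d=p[:2]-h
R=Rn.from_rotvec(o["tool_rot"]).as_matrix(); y=np.arctan2(R[1,1],R[0,1])
print("r",np.hypot(*d).round(4),"gate by pos",(-(np.arctan2(d[1],d[0])+np.pi/2+.112)).round(3),"by yaw",(-(y+.112)).round(3))
print("F tool",(R.T@o["contact_force"]).round(1),"open",o["opening"].__round__(4),"grip",round(o["grip_force"],1),"q",o["q"].round(2),o["t"])
E
python3 s.py
```

```text
t: 9.75
tool_pos: [0.4908, 0.205, 0.1247]
tool_rot: [2.51, 1.887, 0.002]
contact_force: [-4.4, -2.0, 6.9]
opening: 0.0239
grip_force: 40.6
t: 10.38
tool_pos: [0.47, 0.2129, 0.1247]
tool_rot: [2.685, 1.627, 0.002]
contact_force: [-3.4, -2.4, 6.3]
opening: 0.024
grip_force: 39.6
r 0.1119 gate by pos 0.361 by yaw 0.369
F tool [-3.7 -1.8 -6.4] open 0.024 grip 39.6 q [ 0.28 -0.12  1.96 -0.    1.3   0.76] 10.375
```

```bash
python3 -m handwheel '[[[0.03,-0.9,0],[0,0,0.08]],[[0.13,-1.78,0],[0,0,0.16]],[[0.3,-2.67,0],[0,0,0.24]],[[0.46,-3.31,0],[0,0,0.3]],[[0.46,-3.31,0],[0,0,0.3]]]' 1 45
python3 s.py
```

```text
t: 11.0
tool_pos: [0.4427, 0.2321, 0.1247]
tool_rot: [2.898, 1.207, 0.001]
contact_force: [-4.3, -4.5, 7.3]
opening: 0.0233
grip_force: 44.4
r 0.1122 gate by pos 0.66 by yaw 0.669
F tool [-6.2  0.1 -7.3] open 0.0233 grip 44.4 q [ 0.34 -0.16  2.   -0.    1.3   1.12] 11.0
```

```bash
python3 -m handwheel '[[[0,-0.9,0],[0,0,0.08]],[[0.05,-1.78,0],[0,0,0.16]],[[0.2,-2.67,0],[0,0,0.24]],[[0.45,-3.54,0],[0,0,0.32]],[[0.74,-4.36,0],[0,0,0.4]]]' 1 50
python3 s.py
```

```text
t: 11.62
tool_pos: [0.4175, 0.2686, 0.1248]
tool_rot: [3.082, 0.603, 0.004]
contact_force: [-1.1, -2.0, 5.9]
opening: 0.0234
grip_force: 50.2
r 0.1125 gate by pos 1.058 by yaw 1.072
F tool [-1.7  1.5 -5.9] open 0.0234 grip 50.2 q [ 0.42 -0.17  2.01 -0.    1.3   1.61] 11.625
```

```bash
python3 -m handwheel '[[[0.03,-0.9,0],[0,0,0.08]],[[0.13,-1.78,0],[0,0,0.16]],[[0.3,-2.67,0],[0,0,0.24]],[[0.55,-3.54,0],[0,0,0.32]],[[0.84,-4.36,0],[0,0,0.4]]]'
python3 -m handwheel '[[[0.01,-0.5,0],[0,0,0.05]],[[0.01,-0.5,0],[0,0,0.05]],[[0.01,-0.5,0],[0,0,0.05]],[[0.01,-0.5,0],[0,0,0.05]],[[0.01,-0.5,0],[0,0,0.05]]]'
python3 s.py; python3 q.py wrist w4; python3 q.py top t4
```

```text
t: 12.25
tool_pos: [0.4086, 0.312, 0.1247]
tool_rot: [3.141, -0.022, 0.003]
contact_force: [-4.0, -3.6, 6.3]
opening: 0.0234
grip_force: 49.2
t: 12.88
tool_pos: [0.4087, 0.3171, 0.1247]
tool_rot: [-3.14, 0.096, -0.002]
contact_force: [-3.2, -0.8, 5.7]
opening: 0.0232
grip_force: 49.6
r 0.1124 gate by pos -4.784 by yaw 1.52
F tool [-3.2  1.  -5.7] open 0.0232 grip 49.6 q [ 0.52 -0.12  1.96 -0.    1.3   2.15] 12.875
```

View pics/w4.png

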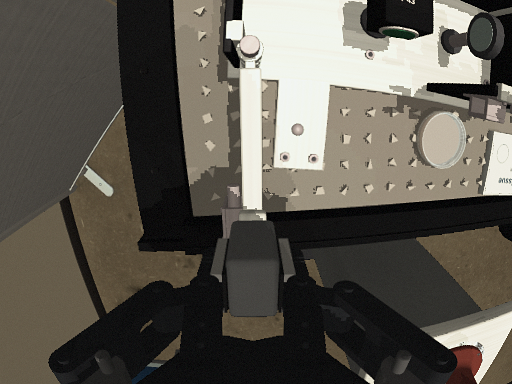

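View pics/t4.png

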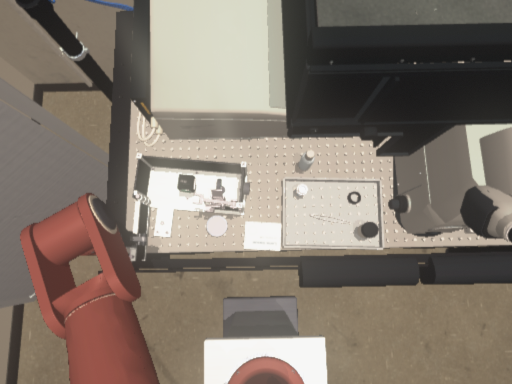

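The wrist picture shows the gate running straight back from the gripped block (about 250, 270) to the hinge post (250, 45), square to the front, with both buttons pressed between the fingers. The top picture shows the dish (217, 225), tissue and tray items where they were. The gate stands at about 1.5 rad and the buttons are flush, so I'm handing in.

```bash
python3 -m handwheel '[[[0,0,0],[0,0,0]],[[0,0,0],[0,0,0]]]'; python3 -c "
from station import ctrl
print(ctrl.finish_job())"
```

```text
t: 13.28
tool_pos: [0.4087, 0.3171, 0.1248]
tool_rot: [-3.14, 0.096, -0.003]
contact_force: [-2.9, -1.7, 6.5]
opening: 0.0233
grip_force: 49.6
the job is handed in; nothing more can be done
None
```

The job is handed in at 13.3 s: the hasp is up, and the gate is held open at about 1.5 rad by its grip with both buttons squeezed flush; the last top picture shows nothing else on the table moved, and no verdict was returned.

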